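Close the grinder, brace it and run it

TASK

Grind the coffee: put the loose hood over the grinder's steel cup, turn it clockwise until it is fully locked, and stand the grinder with its flat back flush against the front of the wooden tea box left of the sink, roughly in the middle. Then, with the box taking the push because the grinder glides on the stone, press the orange button on its sloping nose all the way in for about a second, and let go. Never press the button while the hood is not locked, leave the grinder standing there closed, and do not disturb or tip over anything else.

Things in the scene. Friction and masses are not known exactly. Their poses are not given: they have to be found in the camera images.
- grinder: Small black grinder, loose, about 0.5 kg, on hard feet that glide on the worktop (friction about 0.25). Origin: on the worktop under the cup's axis, z up. +x points to its flat back, 57 mm from the origin, 114 mm wide, 79 mm high. It is 57 mm to each side (y). A 76 mm wide nose slopes at 40 degrees down to -x, its foot 100 mm in front of the origin.
- hood: Loose hood (the outer shell), 90 mm tall, about 0.09 kg, standing on its open rim: smoked clear hollow skirt, inside diameter 71, outside 78, 42 mm deep inside, with a black round grip above. Origin: centre of the rim, z up. Half a turn makes no difference to it. An orange bar on top and stripes on the skirt lie along own y, over its two tabs.
- deck (a point): Centre of the grinder's flat deck, 80 mm above its origin. The steel cup (the inner shell), 66 mm in diameter, 34 mm tall and narrowing to 60 mm at the rim, stands on it on the axis. A catch (hook for the hood's tab) stands on the deck at the grinder's +y and another at -y.
- catch (a point): Middle of the +y catch at deck height, 50 mm off the axis (the -y one is the same after half a turn). 31 mm along x, 43 to 56 mm off the axis, 13 mm high, orange mark on top; its roof's underside is 8 mm above the deck. Open towards the cup and -x; closed by an end stop at +x. A tab turning clockwise seen from above slides in under the roof.
- hood_grip (a point): On the hood's axis, 70 mm above its origin: middle of the round ribbed grip, 64 mm in diameter, which reaches from 50 to 88 mm above the rim. Hood locked: turned clockwise till its tabs meet the end stops, its x along the grinder's x either way round; play 0.03 rad, 2.5 mm sideways, 2 mm up. Locked, it lifts and carries the grinder; counterclockwise it comes free.
- hood_tab (a point): Outer end of the tab at the hood's own +y, 47.5 mm from its axis, at the rim; the other is at -y. Tabs are 18 mm wide, 6 mm high. The hood goes down over the cup to the deck when it is turned 0.6 to 1.9 rad counterclockwise (from above) from its locked position, so that the tabs miss the catches; its origin is then 80 mm above the grinder's.
- tea_box: Wooden tea box left of the sink, closed, full and heavy: it does not move. 102 (x) x 152 (y) x 71 mm high. Origin: centre of its underside; its front face, with the small tab, is at own x = -49 mm and faces own -x (towards the robot).
- button (a joint): How far the button is pressed, m: 0 = out, 0.006 = fully in; a spring pushes it out, about 2 N at the start, 7 N fully in.
- button_top (a point): Centre of the face of the orange button, 31 mm in diameter, standing 9.5 mm out of the sloping nose. Unpressed it is 75.1 mm in front of (-x) and 54.3 mm above the grinder's origin, at y = 0. The button's axis leans 40 degrees from vertical (up and to the grinder's -x): it is pressed in along (0.64, 0, -0.77) of the grinder.
- grinder_back (a point): Middle of the lower edge of the grinder's flat back, 57 mm behind (own +x) its origin.
- syrup_bottle: Bystander: dark bottle, 56 mm in diameter, 214 mm tall; origin at the centre of its foot. Stands beside the place in front of the tea box.
- honey_jar: Bystander: jar with red lid, 61 mm in diameter, 85 mm tall; origin at the centre of its foot. Stands on the other side of that place.
- spice_jar: Bystander: red-capped spice jar, 45 mm in diameter, 106 mm tall; origin at the centre of its foot. Behind the grinder's first place.
- espresso_cup: Bystander: striped espresso cup, 60 mm in diameter, 49 mm tall, handle to own -y reaching 42 mm; origin near the centre of its foot. Near the hood.

How it is judged:
On the way, in this order (a step that is already met when the one before it is completed fails the run):
1. the hood sits on the deck over the cup, turned clockwise into its locked position (angle between the x axis of hood and the x axis of grinder, either way round below 0.2 rad and angle between the z axis of hood and the z axis of grinder, either way round below 0.1 rad and horizontal distance between hood and grinder below 0.007 m and z of hood in the frame of grinder between 0.074 and 0.085 m), for 0.2 s.
2. with the hood locked and the grinder's back flush against the tea box, the button is pressed fully in while the box takes the push (all of step 1 and x of grinder_back in the frame of tea_box between -0.056 and -0.044 m and y of grinder_back in the frame of tea_box between -0.04 and 0.04 m and angle between the x axis of grinder and the x axis of tea_box, either way round below 0.12 rad and angle between grinder's own z axis and vertical below 0.06 rad and height (world z) of grinder below 0.006 m and value of joint button above 0.005 m and contact force between grinder and tea_box above 0.5 N), for 0.3 s.
At the end, for the whole second after the job is handed in: Hood locked (x axes within 0.2 rad, 74 to 85 mm above the grinder's origin, axes within 7 mm); grinder upright on the worktop, back within 7 mm of the tea box's front, parallel within 0.12 rad, within 40 mm of its middle; button out (under 1 mm); all at rest (all of step 1 and x of grinder_back in the frame of tea_box between -0.056 and -0.044 m and y of grinder_back in the frame of tea_box between -0.04 and 0.04 m and angle between the x axis of grinder and the x axis of tea_box, either way round below 0.12 rad and angle between grinder's own z axis and vertical below 0.06 rad and height (world z) of grinder below 0.006 m and value of joint button below 0.001 m and linear speed of each of grinder, hood below 0.02 m/s); the robot touches nothing.
It fails at once if the button is pressed (over 3 mm) while the hood is not locked on (value of joint button above 0.003 m and not (angle between the x axis of hood and the x axis of grinder, either way round below 0.2 rad and angle between the z axis of hood and the z axis of grinder, either way round below 0.1 rad and horizontal distance between hood and grinder below 0.007 m and z of hood in the frame of grinder between 0.074 and 0.085 m)).
It fails at once if the grinder or the hood is tipped over (more than 35 degrees) (angle between any of grinder, hood's own z axis and vertical above 0.61 rad).
It fails at once if the syrup bottle, honey jar, spice jar or espresso cup is moved by more than 20 mm or tipped (distance of any of syrup_bottle, honey_jar, spice_jar, espresso_cup from where it was at the start of the episode above 0.02 m or angle between any of syrup_bottle, honey_jar, spice_jar, espresso_cup's own z axis and vertical above 0.3 rad).
It also fails if it takes over 64 s, if anything falls off the work surface, if the arm or the gripper's body presses on something with over 40 N, if the wrist force passes 120 N, or if a joint passes its speed limit or range.

ROBOT

A 6-joint arm with a two-finger parallel gripper is mounted at the origin on a cart in front of the work surface, level with it; the furniture and walls round the work are solid. World frame = base frame: x ahead of the robot, y to its left, z up, the work surface at z = 0. Lengths are in m, angles in rad, forces in N, time in s.
With the tool pointing down it reaches from about 0.425 to 0.95 m from the base axis. Payload 3.5 kg.
Tool frame: the origin (TCP) lies at the very end of the fingers, on their centre line; the grasp point (between the pads) lies 19 mm behind it; z points along the fingers, y is the line along which they close (so a half turn about z gives the same grasp; the last joint's range is limited). The gripper opens to 85 mm and grips with 20 to 120 N. Pads are 22 mm wide; open, the fingers measure 114 mm over their backs; the gripper's body (76 mm by 85 mm) begins 54 mm behind the grasp point. The pads swing forward as they close: fully open they stand 13 mm farther back than shut.
Start: joints at [1.113, 0.286, 1.577, -0, 1.279, -0.15], TCP at [0.204, 0.643, 0.231] pointing down, gripper open.
Joint ranges: [-2.77, 2.77], [-0.9, 2.22], [0.21, 2.48], [-1.53, 4.67], [0.24, 2.81], [-2.84, 2.84]. Speed limits (rad/s): [2.79, 2.79, 3.14, 3.14, 3.14, 3.14].

INTERFACE

Orientations are given as a unit quaternion [x, y, z, w].
In Python, from plant import ctrl gives the robot as it stands.
- The arm moves only by the tool inch_along, called as name(argument=value, ...), one argument or row to a line, values as JSON. Schema: {"type":"object","properties":{"moves":{"type":"array","items":{"type":"array","prefixItems":[{"type":"array","items":{"type":"number"},"minItems":3,"maxItems":3},{"type":"array","items":{"type":"number"},"minItems":3,"maxItems":3},{"type":"number"}],"minItems":3,"maxItems":3},"minItems":1,"maxItems":10},"clamp_n":{"type":"number"},"only":{"type":"string"},"quiet":{"type":"boolean"},"lines":{"type":"string"}},"required":["moves"],"additionalProperties":false}. moves is a list of rows, 1 to 10 of them, each written [[dx, dy, dz], [rx, ry, rz], opening]: dx, dy, dz in parts of the range, where 1.0 means 0.75 m, then a rotation vector rx, ry, rz in shares of 2 rad (1.0 is 2 rad), then the opening from 0.0 (shut) to 1.0 (fully open); each row is the pose to reach, as a shift and turn from the pose commanded when the call began, along the tool's axes at that moment; what a row does not reach only later rows make up. A row lasts 1/8 s, in which the tool goes at most 0.0625 m and 0.188 rad, less where a joint would pass 70% of its speed; a pose out of reach is approached as far as the arm can. The fingers move at their own pace and stop on an object; clamp_n is the grip in N (left out, the last holds). Time passes only in rows, so rows that do not move let the fingers close. The tool returns the time, the measured TCP pose, the force, the opening and the grip force at its end. only (a regular expression) keeps the lines of the reply that match it, lines (a string "A,B") keeps lines A to B, and quiet returns only ok. No shift or turn number may pass 1 either way. Input that does not fit is refused with a message, and nothing moves.
- ctrl.get_state(): the state, without advancing time (a new reading comes with each control period).
- ctrl.read_camera(name): name is "scene" or "top" or "wrist"; returns a dict with "pixels" (384x512x3 uint8, red, green, blue), "camera_matrix" (3x3 intrinsics, pixels), "xyz" and "orientation" of the camera in the world. Camera axes: x right, y down, z forward; pixel columns grow to the right and rows downward; lengths in m; the calibration is good to about 2 mm. The wrist camera is an equidistant fisheye: a pixel r from the principal point sees the ray r / f radians off the axis. A picture is of the moment at which its call begins. There is no depth.
- ctrl.sign_off(): hands the job in; it is judged then, once.
The state is a dict: "time": time; "qpos": joint angles; "dq": joint speeds; "joint_efforts": joint torques, N m; "eef_pos": TCP position; "tcp_rot": TCP orientation; "contact_force": force on the tool from outside, world axes, zero at the start; "wrist_torque": the same for the moment, N m; "opening": opening from 0.0 (shut) to 1.0 (fully open); "finger_force": force on a finger pad.
Only numpy, scipy, OpenCV 4.12 (cv2) and the standard library are available. Lean on these libraries where they do the work, as an engineer would, in place of code of your own. Each camera call takes 0.05 s, during which the arm holds its last target. There are 200 camera calls.

## Working session

There is one attempt and no reset: what is moved stays moved. The work goes in short steps, Python scripts to look and compute and a tool call to move; the robot and the scene stay as the last step left them, time stands still between calls to the robot, and variables do not carry over. Pictures are saved under pics/ and viewed, at most 15 in all, crops included, and the job is handed in when it is done.

```bash
ls; mkdir -p pics; python3 - <<'E'
from plant import ctrl
import cv2
for n in ("scene","top"):
    c=ctrl.read_camera(n); cv2.imwrite(f"pics/{n}0.png",cv2.resize(c["pixels"][:,:,::-1],None,fx=1.5625,fy=1.5625))
    print(n,c["camera_matrix"],c["xyz"],c["orientation"])
print(ctrl.get_state())
E
```

```text
pics
plant.py
scene [[470.4996126    0.         252.92537514]
 [  0.         470.4996126  186.84095792]
 [  0.           0.           1.        ]] [-0.62820091 -0.81328058  1.052013  ] [ 0.79373313 -0.38468485  0.20756999 -0.42298934]
top [[475.99782884   0.         251.06599509]
 [  0.         475.99782884 195.77826255]
 [  0.           0.           1.        ]] [0.45583732 0.0630547  1.70797015] [-0.70322507  0.71001344 -0.02568873  0.02637233]
{'time': 0.1, 'qpos': array([ 1.11303798e+00,  2.87110230e-01,  1.57803074e+00, -4.37120280e-06,
        1.27861153e+00, -1.49970042e-01]), 'dq': array([-0.00040536, -0.00187115, -0.00380565, -0.00014157,  0.00225557,
        0.00053906]), 'joint_efforts': array([ 1.19163968e-03, -4.07299554e+01, -2.93697792e+01, -1.55435996e-04,
        3.42630352e-03, -9.39556656e-06]), 'eef_pos': array([0.2041793 , 0.64275268, 0.23006332]), 'tcp_rot': array([ 1.53286699e-01,  9.88181168e-01, -1.03107819e-03, -3.21127899e-04]), 'contact_force': array([-0.1419516 , -0.1768979 ,  0.08695747]), 'wrist_torque': array([-0.02397321,  0.04914457,  0.05795882]), 'finger_force': 0.0, 'opening': 1.0012901675906472}
```

View pics/top0.png

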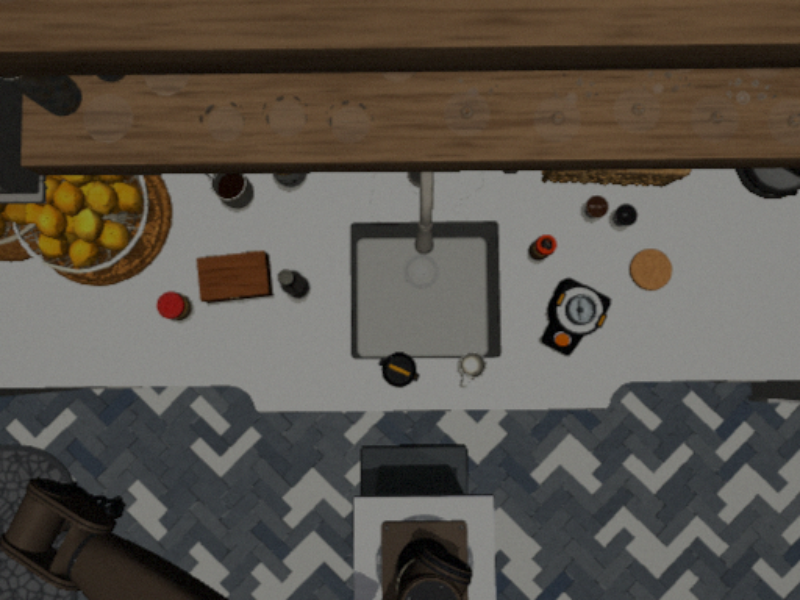

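View pics/scene0.png

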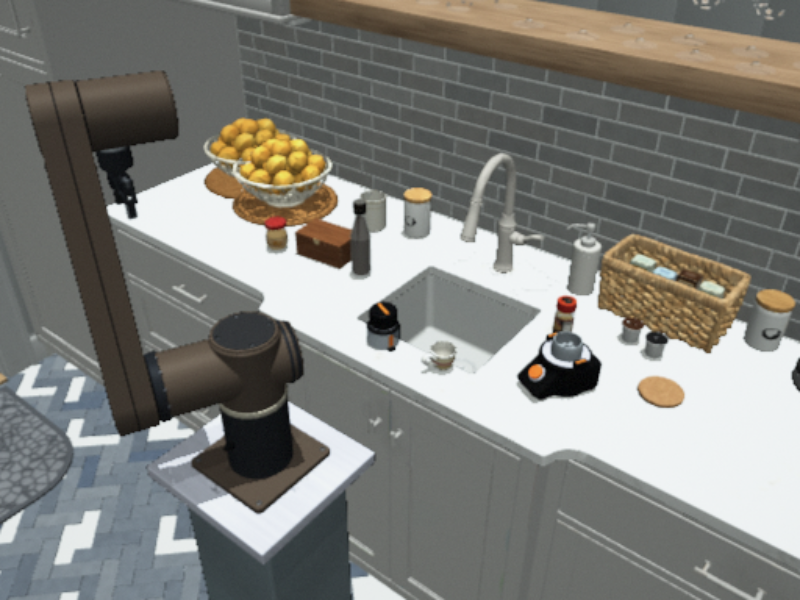

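Top view: hood at (399,370) with its bar running from (388,363) to (411,376), and the cup at (472,365). The grinder is at (580,310) with its button at (562,340), the tea box at (233,277), the bottle at (293,283) and the honey jar at (172,305). The scene view agrees. Next I'll get sub-pixel measurements from the top camera.

```bash
cat > h.py <<'E'
import numpy as np, cv2
from plant import ctrl
from scipy.spatial.transform import Rotation as R
def ray(c,uv,fish=False):
    K=c["camera_matrix"]; p=(np.array(uv,float)-K[:2,2])/K[0,0]
    if fish:
        r=np.hypot(*p); d=np.array([*(p/max(r,1e-9)*np.sin(r)),np.cos(r)])
    else: d=np.array([*p,1.])
    return R.from_quat(c["orientation"]).apply(d)
def onz(c,uv,z,fish=False):
    d=ray(c,uv,fish); o=np.array(c["xyz"]); return (o+d*(z-o[2])/d[2])[:2]
def blobs(mask,amin=4):
    n,l,s,ce=cv2.connectedComponentsWithStats(mask.astype(np.uint8))
    return [(ce[i],s[i],l==i) for i in range(1,n) if s[i][4]>=amin]
def orange(px):
    h=cv2.cvtColor(px,cv2.COLOR_RGB2HSV); return (h[...,0]>6)&(h[...,0]<24)&(h[...,1]>150)&(h[...,2]>90)
def toolmove(dw,rotw=(0,0,0),R0=None):
    "world shift + world rotvec -> tool-frame row (from measured pose)"
    r=R.from_quat(ctrl.get_state()["tcp_rot"]); return np.round(r.inv().apply(dw),4),np.round(r.inv().apply(rotw),4)
E
python3 - <<'E'
from h import *
c=ctrl.read_camera("top"); px=c["pixels"]
m=orange(px); m[:, :225]=0
for ce,s,l in blobs(m,3):
    v,u=np.nonzero(l); P=np.array([onz(c,(a,b),.09) for a,b in zip(u,v)])
    w,V=np.linalg.eigh(np.cov(P.T)+1e-12*np.eye(2)); print("orange",ce.round(1),s[4],P.mean(0).round(4),np.degrees(np.arctan2(V[1,1],V[0,1])).round(1), (w**.5).round(4))
hsv=cv2.cvtColor(px,cv2.COLOR_RGB2HSV)
roi=np.zeros(px.shape[:2],bool); roi[150:205,118:180]=1
m=roi&(hsv[...,1]>110)&(hsv[...,2]>25)
ce,s,l=max(blobs(m),key=lambda b:b[1][4]); print("box",ce,s)
cn=cv2.findContours(l.astype(np.uint8),0,2)[0][0]; print(cv2.minAreaRect(cn))
for q in cv2.boxPoints(cv2.minAreaRect(cn)): print(q, onz(c,q,.071).round(4))
for n,uv,z in (("hood",(399,370),.09),("cup",(472,365),.05),("cup",(580,310),.114),("bottle",(287,277),.21),("honey",(170,304),.085),("spice",(548,241),.1),("edge",(400,412),0),("edge",(150,387),0)):
    print(n,onz(c,np.array(uv)/1.5625,z).round(3))
a=cv2.resize(px[170:250,225:405,::-1],(800,356),interpolation=cv2.INTER_CUBIC)
b=cv2.resize(px[150:210,90:225,::-1],(530,236),interpolation=cv2.INTER_CUBIC)
cv2.imwrite("pics/z.png",np.vstack([a,np.pad(b,((0,0),(0,270),(0,0)))]))
E
```

```text
orange [416.  172.1] 480 [ 0.6511 -0.5006] 101.6 [0.0215 0.0216]
orange [358.7 190.7] 9 [ 0.5891 -0.303 ] 151.1 [0.0013 0.007 ]
orange [384.7 204.7] 9 [ 0.5405 -0.3902] 150.9 [0.0013 0.007 ]
orange [359.3 217. ] 54 [ 0.4993 -0.3029] 93.9 [0.0064 0.0079]
orange [255.1 236.2] 31 [0.4379 0.0518] 65.7 [0.0023 0.0132]
box [148.85298869 176.57835218] [ 126  161   47   33 1238]
((148.82310485839844, 176.58462524414062), (28.652023315429688, 44.15636444091797), 82.87498474121094)
[125.13849 165.10771] [0.6874 0.4995]
[168.95389 159.63078] [0.7051 0.3477]
[172.50772 188.06154] [0.606  0.3351]
[128.69232 193.53847] [0.5884 0.4862]
hood [0.436 0.051]
cup [ 0.445 -0.112]
cup [ 0.561 -0.339]
bottle [0.627 0.277]
honey [0.584 0.551]
spice [ 0.713 -0.277]
edge [0.339 0.049]
edge [0.401 0.62 ]
```

View pics/z.png

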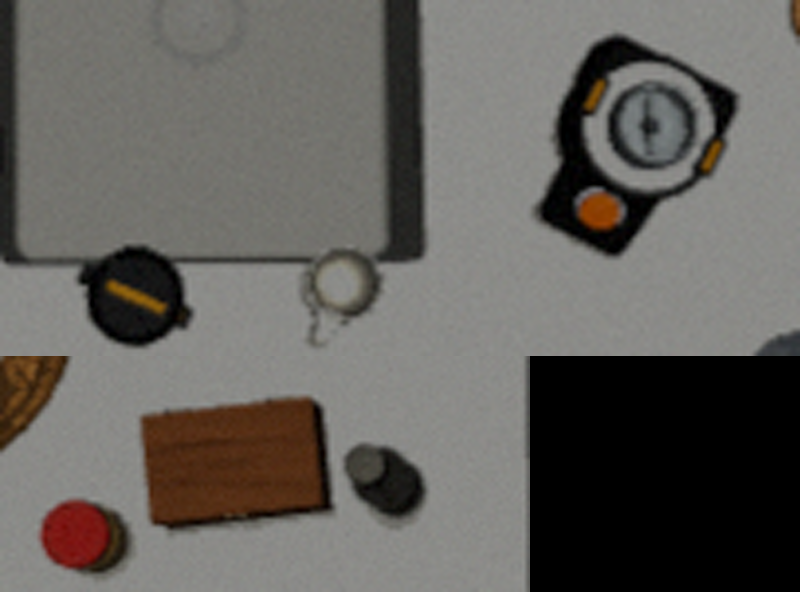

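The zoom matches the detections: catch marks are 99.9 mm apart (given 100), and the box front edge is 152 mm. Hood is about (0.438,0.052) and the grinder about (0.565,-0.347) with yaw -29°. The box yaw is about +6.6°. I'll move over the hood via a waypoint.

The rows are not in the units I measure in: shifts go in shares of 0.75 m and turns go in shares of 2 rad. I convert before sending: -0.251 m is -0.3347, -0.2435 m is -0.3247, 0.8 rad is 0.4.

inch_along(
  moves=[
    [[-0.3247,-0.3347,0.0133],[0,0,0.4],1],
    [[-0.3247,-0.3347,0.0133],[0,0,0.4],1],
    [[-0.3247,-0.3347,0.0133],[0,0,0.4],1],
    [[-0.3247,-0.3347,0.0133],[0,0,0.4],1],
    [[-0.3247,-0.3347,0.0133],[0,0,0.4],1],
    [[-0.3247,-0.3347,0.0133],[0,0,0.4],1],
  ],
  clamp_n=30,
)

```text
time: 0.9
eef_pos: [0.361, 0.3279, 0.221]
tcp_rot: [0.527, 0.85, -0.0, 0.0]
contact_force: [0.3, 0.0, 0.9]
opening: 0.995
finger_force: 0.0
```

```bash
python3 - <<'E'
from h import *
s=ctrl.get_state(); p=s["eef_pos"]; print(s["time"],p,s["qpos"].round(2))
print(toolmove(np.array([.438,.052,.2])-p))
r=R.from_quat(s["tcp_rot"]); x=r.apply([1,0,0]); print(np.degrees(np.arctan2(x[1],x[0])))
E
```

```text
0.9 [0.36102376 0.32791248 0.22097258] [ 0.53 -0.13  2.04 -0.    1.23  0.07]
(array([-0.2814, -0.0537,  0.0211]), array([0., 0., 0.]))
116.40346934026847
```

Converted, -0.2814 m is -0.3752, -0.0537 m is -0.0716, 0.77 rad is 0.385.

inch_along(
  moves=[
    [[-0.3752,-0.0716,0.028],[0,0,0.385],1],
    [[-0.3752,-0.0716,0.028],[0,0,0.385],1],
    [[-0.3752,-0.0716,0.028],[0,0,0.385],1],
    [[-0.3752,-0.0716,0.028],[0,0,0.385],1],
    [[-0.3752,-0.0716,0.028],[0,0,0.385],1],
    [[-0.3752,-0.0716,0.028],[0,0,0.385],1],
  ],
)

```text
time: 1.65
eef_pos: [0.4383, 0.0525, 0.2]
tcp_rot: [0.808, 0.589, -0.0, -0.0]
contact_force: [0.3, 0.1, -0.9]
opening: 1.002
finger_force: 0.0
```

```bash
python3 - <<'E'
from h import *
s=ctrl.get_state(); print(s["eef_pos"],s["qpos"].round(2))
c=ctrl.read_camera("wrist"); print(c["camera_matrix"],c["xyz"],c["orientation"])
cv2.imwrite("pics/w1.png",c["pixels"][:,:,::-1])
px=c["pixels"]; m=orange(px)
for ce,s,l in blobs(m,6): print(ce.round(1),s,onz(c,ce,.0895,True).round(4))
E
```

```text
[0.43827725 0.0525471  0.19996096] [-0.11 -0.22  2.16 -0.    1.21  0.2 ]
[[297.31863964   0.         257.96566586]
 [  0.         297.31863964 190.89731508]
 [  0.           0.           1.        ]] [0.46385617 0.13270019 0.3427773 ] [ 0.97419058 -0.15300521 -0.02612901  0.16388837]
[260.9 134.7] [257 132   9   6  40] [0.4548 0.097 ]
[256.7 187.4] [250 162  15  52 502] [0.4367 0.0528]
```

View pics/w1.png

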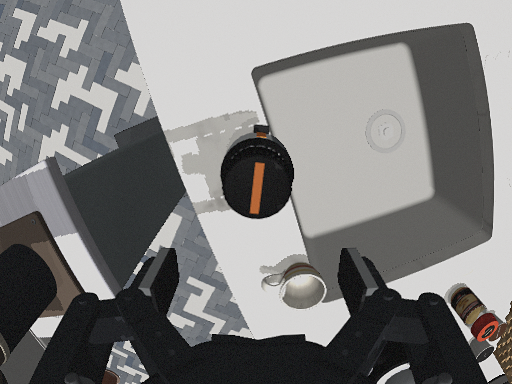

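The wrist view shows the hood's orange bar at (257,187), almost exactly under the TCP, with the cup at (303,287). There is room on both sides, so I'll descend and check the bar angle.

```bash
python3 - <<'E'
from h import *
c=ctrl.read_camera("wrist"); m=orange(c["pixels"]); ce,s,l=max(blobs(m),key=lambda b:b[1][4])
v,u=np.nonzero(l); P=np.array([onz(c,(a,b),.0895,True) for a,b in zip(u,v)]); w,V=np.linalg.eigh(np.cov(P.T))
print(P.mean(0),np.degrees(np.arctan2(V[1,1],V[0,1])),w**.5)
s=ctrl.get_state(); print(toolmove(np.array([*P.mean(0),.054])-s["eef_pos"]))
E
```

```text
[0.43655117 0.05245495] 65.66760584144635 [0.00252677 0.01407943]
(array([-0.0025, -0.0004,  0.1461]), array([0., 0., 0.]))
```

Converted, 0.146 m is 0.1947, -0.0015 m is -0.002.

inch_along(
  moves=[
    [[-0.002,0,0.08],[0,0,0],1],
    [[-0.002,0,0.1467],[0,0,0],1],
    [[-0.002,0,0.18],[0,0,0],1],
    [[-0.002,0,0.1947],[0,0,0],1],
    [[-0.002,0,0.1947],[0,0,0],1],
    [[-0.002,0,0.1947],[0,0,0],0.3],
    [[-0.002,0,0.1947],[0,0,0],0.3],
    [[-0.002,0,0.1947],[0,0,0],0.3],
    [[-0.002,0,0.1947],[0,0,0],0.3],
  ],
  clamp_n=60,
)

```text
time: 2.88
eef_pos: [0.4392, 0.053, 0.0563]
tcp_rot: [0.807, 0.591, 0.001, 0.001]
contact_force: [-2.4, 0.9, 5.8]
opening: 0.726
finger_force: 65.7
```

inch_along(
  moves=[
    [[0,0,0],[0,0,0],0.3],
    [[0,0,-0.0267],[0,0,0],0.3],
    [[0,0,-0.0933],[0,0,0],0.3],
    [[0,0,-0.1733],[0,0,0],0.3],
    [[0,0,-0.2],[0,0,0],0.3],
  ],
)

```text
time: 3.5
eef_pos: [0.4399, 0.0529, 0.2096]
tcp_rot: [0.807, 0.591, 0.003, 0.003]
contact_force: [0.5, 0.1, -0.6]
opening: 0.728
finger_force: 65.8
```

```bash
python3 - <<'E'
from h import *
c=ctrl.read_camera("wrist"); cv2.imwrite("pics/w2.png",c["pixels"][:,:,::-1])
m=orange(c["pixels"]); s=ctrl.get_state(); p=s["eef_pos"]; print(p)
for ce,st,l in blobs(m,20):
    v,u=np.nonzero(l); P=np.array([onz(c,(a,b),p[2]+.036,True) for a,b in zip(u,v)]); w,V=np.linalg.eigh(np.cov(P.T)); print(ce,st[4],P.mean(0),np.degrees(np.arctan2(V[1,1],V[0,1])))
E
```

```text
[0.44050077 0.05281849 0.21079052]
[264.35159817 170.46118721] 219 [0.45823949 0.10515341] 124.5427222948944
[258.94046823 285.30702341] 1495 [0.44042662 0.05562925] 66.05996565507283
[357.28378378 364.24324324] 148 [ 0.47657806 -0.02212687] 109.51460839041181
```

View pics/w2.png

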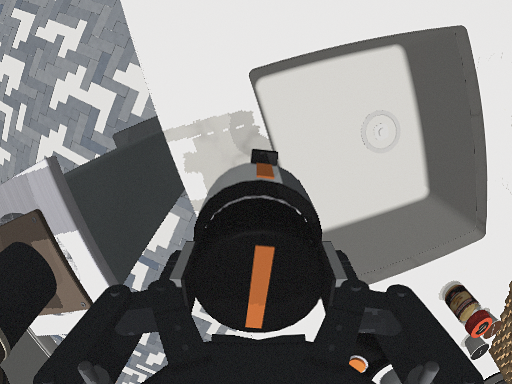

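The hood is held, hanging level and centred between the fingers at (259,285). I'll carry it past the grinder, turned, so the wrist camera sits over the grinder.

Converted, -0.3777 m is -0.5036, -0.02 m is -0.0267, -1.134 rad is -0.567.

inch_along(
  moves=[
    [[-0.0627,0.052,-0.0267],[0,0,-0.07],0.3],
    [[-0.1253,0.104,-0.0333],[0,0,-0.14],0.3],
    [[-0.188,0.156,-0.0333],[0,0,-0.21],0.3],
    [[-0.2507,0.208,-0.0333],[0,0,-0.28],0.3],
    [[-0.3147,0.26,-0.0333],[0,0,-0.35],0.3],
    [[-0.3773,0.312,-0.0333],[0,0,-0.42],0.3],
    [[-0.44,0.364,-0.0333],[0,0,-0.49],0.3],
    [[-0.5036,0.416,-0.0333],[0,0,-0.567],0.3],
    [[-0.5036,0.416,-0.0333],[0,0,-0.567],0.3],
    [[-0.5036,0.416,-0.0333],[0,0,-0.567],0.3],
  ],
)

```text
time: 4.8
eef_pos: [0.6204, -0.401, 0.2275]
tcp_rot: [0.364, 0.931, 0.001, -0.001]
contact_force: [-0.2, 0.6, -1.2]
opening: 0.728
finger_force: 65.8
```

inch_along(
  moves=[
    [[0,0,0],[0,0,0],0.3],
  ],
)

```text
time: 4.92
eef_pos: [0.6209, -0.3999, 0.2296]
tcp_rot: [0.363, 0.932, 0.0, 0.0]
contact_force: [-0.4, 0.3, -0.5]
opening: 0.728
finger_force: 65.8
```

```bash
python3 - <<'E'
from h import *
c=ctrl.read_camera("wrist"); cv2.imwrite("pics/w3.png",c["pixels"][:,:,::-1]); print(c["xyz"],c["orientation"])
m=orange(c["pixels"]); s=ctrl.get_state(); p=s["eef_pos"]; print(p,s["qpos"].round(2))
for ce,st,l in blobs(m,20): print(ce,st,onz(c,ce,.093,True),onz(c,ce,.0543,True))
E
```

```text
[ 0.55793396 -0.34312434  0.3724222 ] [0.90290493 0.39644223 0.06737076 0.1518467 ]
[ 0.62098297 -0.39986435  0.23001167] [-0.71  0.43  1.4   0.    1.31 -1.54]
[241.7954071   32.40083507] [228  22  28  22 479] [ 0.50650164 -0.31547705] [ 0.49937826 -0.3116479 ]
[311.82208589  84.86503067] [306  73  13  25 163] [ 0.58656814 -0.30093231] [ 0.59053398 -0.29508871]
[207.90419162 110.98802395] [202  99  13  26 167] [ 0.53924938 -0.38929503] [ 0.53666156 -0.39568968]
[264.38028169 170.66197183] [257 163  17  16 213] [ 0.61839576 -0.38971997] [ 0.62676973 -0.39617346]
[258.97635135 285.03581081] [ 245  245   30   83 1480] [ 0.71551799 -0.48584461] [ 0.7373434  -0.50561138]
```

View pics/w3.png

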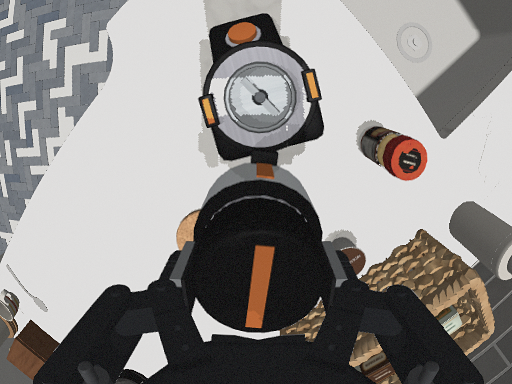

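The wrist view shows the catch marks at (312,85) and (208,111), the button at (242,32), and the cup open between them. The catches are 100.2 mm apart as expected. I'll centre over the cup and lower.

Converted, 0.09 m is 0.12, 0.08 m is 0.1067.

inch_along(
  moves=[
    [[0.0533,0.0007,0],[0,0,0],0.3],
    [[0.1032,0.0013,0],[0,0,0],0.3],
    [[0.1032,0.0013,0],[0,0,0],0.3],
    [[0.1032,0.0013,0.04],[0,0,0],0.3],
    [[0.1032,0.0013,0.0733],[0,0,0],0.3],
    [[0.1032,0.0013,0.0933],[0,0,0],0.3],
    [[0.1032,0.0013,0.1067],[0,0,0],0.3],
    [[0.1032,0.0013,0.1173],[0,0,0],0.3],
    [[0.1032,0.0013,0.12],[0,0,0],0.3],
    [[0.1032,0.0013,0.12],[0,0,0],0.3],
  ],
)

```text
time: 6.22
eef_pos: [0.5648, -0.3482, 0.1394]
tcp_rot: [0.363, 0.932, -0.0, 0.0]
contact_force: [-0.7, 1.3, -1.8]
opening: 0.729
finger_force: 65.8
```

```bash
python3 - <<'E'
from h import *
s=ctrl.get_state(); print(s["eef_pos"],s["contact_force"],s["wrist_torque"],s["finger_force"])
c=ctrl.read_camera("wrist");d=ctrl.read_camera("scene"); a=c["pixels"][:384,100:420,::-1]
b=cv2.resize(d["pixels"][190:290,310:420,::-1],(422,384),interpolation=cv2.INTER_CUBIC)
cv2.imwrite("pics/w4.png",np.hstack([a,b]))
E
```

```text
[ 0.56476372 -0.34820624  0.1394493 ] [-0.71133682  1.28972094 -1.76838066] [ 0.29728489  0.1030372  -0.02159937] 65.7777522993274
```

View pics/w4.png

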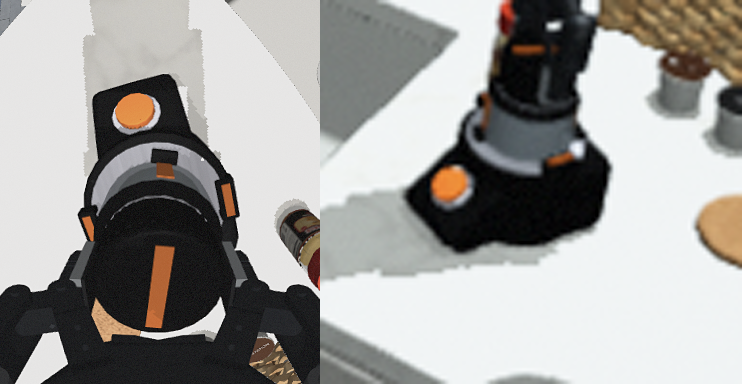

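The hood is over the cup with its tab at (165,165) clear of the catches, a few mm above the deck. I'll lower it the rest of the way.

Converted, 0.005 m is 0.0067, 0.003 m is 0.004.

inch_along(
  moves=[
    [[0,0,0.004],[0,0,0],0.3],
    [[0,0,0.0067],[0,0,0],0.3],
    [[0,0,0.0067],[0,0,0],0.3],
  ],
)

```text
time: 6.7
eef_pos: [0.5653, -0.3487, 0.1367]
tcp_rot: [0.363, 0.932, -0.0, 0.001]
contact_force: [-2.9, 2.5, 4.9]
opening: 0.727
finger_force: 66.3
```

inch_along(
  moves=[
    [[0,0,0.0013],[0,0,0],0.3],
    [[0,0,0.0013],[0,0,0],0.3],
  ],
)

```text
time: 6.95
eef_pos: [0.5655, -0.3489, 0.1366]
tcp_rot: [0.363, 0.932, -0.0, 0.001]
contact_force: [-3.7, 1.3, 7.3]
opening: 0.729
finger_force: 66.7
```

Converted, -0.003 m is -0.004, -0.002 m is -0.0027, 0.15 rad is 0.075.

inch_along(
  moves=[
    [[0,0,-0.0027],[0,0,0],0.3],
    [[0,0,-0.004],[0,0,0.075],0.3],
    [[0,0,-0.004],[0,0,0.15],0.3],
    [[0,0,-0.004],[0,0,0.225],0.3],
    [[0,0,-0.004],[0,0,0.3],0.3],
    [[0,0,-0.004],[0,0,0.375],0.3],
    [[0,0,-0.004],[0,0,0.45],0.3],
    [[0,0,-0.004],[0,0,0.5],0.3],
    [[0,0,-0.004],[0,0,0.525],0.3],
    [[0,0,-0.004],[0,0,0.55],0.3],
  ],
)

```text
time: 8.2
eef_pos: [0.5652, -0.3485, 0.1366]
tcp_rot: [0.797, 0.604, 0.0, 0.001]
contact_force: [0.5, 0.8, 0.3]
opening: 0.726
finger_force: 66.0
```

inch_along(
  moves=[
    [[0,0,0],[0,0,0.025],0.3],
    [[0,0,0],[0,0,0.05],0.3],
    [[0,0,0],[0,0,0.075],0.3],
    [[0,0,0],[0,0,0.1],0.3],
    [[0,0,0],[0,0,0.125],0.3],
    [[0,0,0],[0,0,0.125],0.3],
  ],
)

```text
time: 8.95
eef_pos: [0.5651, -0.3488, 0.1367]
tcp_rot: [0.866, 0.5, 0.0, 0.001]
contact_force: [-0.2, -0.5, 1.0]
opening: 0.725
finger_force: 65.9
```

```bash
python3 - <<'E'
from h import *
s=ctrl.get_state(); print(s["eef_pos"],s["contact_force"],s["wrist_torque"],s["finger_force"],s["qpos"].round(2))
r=R.from_quat(s["tcp_rot"]); x=r.apply([1,0,0]); print("tool yaw",np.degrees(np.arctan2(x[1],x[0])))
c=ctrl.read_camera("wrist");d=ctrl.read_camera("top"); a=c["pixels"][:384,100:420,::-1]
for ce,st,l in blobs(orange(c["pixels"]),20):print(ce,st,onz(c,ce,.093,True),onz(c,ce,.17,True))
b=cv2.resize(d["pixels"][170:250,330:420,::-1],(432,384),interpolation=cv2.INTER_CUBIC)
cv2.imwrite("pics/w5.png",np.hstack([a,b]))
E
```

```text
[ 0.56510841 -0.34883728  0.13666158] [-0.156938   -0.52685066  1.02065263] [-0.14253741 -0.15049336  0.00203362] 65.94113966915756 [-0.71  0.35  1.68 -0.    1.11 -0.18]
tool yaw 60.0590682151395
[264.0802139 146.7540107] [245 141  39  13 374] [ 0.59290362 -0.30813911] [ 0.59859184 -0.29472079]
[264.41013825 170.58525346] [257 163  17  16 217] [ 0.58530207 -0.32192963] [ 0.59412995 -0.30281542]
[170.79059829 189.9031339 ] [159 172  25  37 702] [ 0.52355783 -0.30158879] [ 0.55788786 -0.29087594]
[258.92699263 285.19022103] [ 245  245   30   83 1493] [ 0.53671643 -0.3993639 ] [ 0.56561158 -0.34826711]
```

View pics/w5.png

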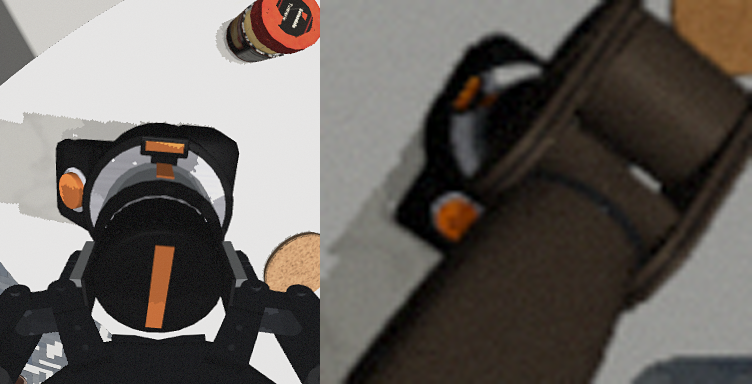

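The wrist view has the catch mark (164,147 in the crop) and hood stripe (164,171) in line radially. The grinder turned along about 7° against its stops, so the hood is locked. I'll lift a little and check the weight and alignment.

Converted, -0.1 m is -0.1333, -0.08 m is -0.1067.

inch_along(
  moves=[
    [[0,0,-0.0053],[0,0,0],0.3],
    [[0,0,-0.0133],[0,0,0],0.3],
    [[0,0,-0.0267],[0,0,0],0.3],
    [[0,0,-0.04],[0,0,0],0.3],
    [[0,0,-0.0667],[0,0,0],0.3],
    [[0,0,-0.1067],[0,0,0],0.3],
    [[0,0,-0.1333],[0,0,0],0.3],
    [[0,0,-0.1333],[0,0,0],0.3],
  ],
  clamp_n=80,
)

```text
time: 10.05
eef_pos: [0.5658, -0.349, 0.2401]
tcp_rot: [0.866, 0.5, 0.001, 0.003]
contact_force: [0.3, 0.9, -4.6]
opening: 0.724
finger_force: 88.4
```

```bash
python3 - <<'E'
from h import *
s=ctrl.get_state(); p=s["eef_pos"]; print(p,s["contact_force"],s["wrist_torque"])
c=ctrl.read_camera("wrist")
for ce,st,l in blobs(orange(c["pixels"]),20):print(ce,st[4])
t=ctrl.read_camera("top"); print("bottle foot",onz(t,(193.2,186.2),0),"faucet",onz(t,(271,160),.2))
for w in [(.48,-.10),(.455,.10),(.45,.30),(.45,.395)]:
    print(w,toolmove(np.array([*w,p[2]])-p)[0])
E
```

```text
[ 0.56581904 -0.34902953  0.24005926] [ 0.29382206  0.87190839 -4.61211444] [0.02314285 0.01930206 0.02680313]
[264.75977654 146.63128492] 358
[264.40182648 170.51598174] 219
[173.14836795 188.81750742] 674
[258.9746159  284.84635939] 1497
bottle foot [0.61847482 0.27230525] faucet [ 0.68106655 -0.00078373]
(0.48, -0.1) [ 1.729e-01 -1.987e-01  1.000e-04]
(0.455, 0.1) [ 3.336e-01 -3.203e-01  2.000e-04]
(0.45, 0.3) [ 5.044e-01 -4.245e-01  3.000e-04]
(0.45, 0.395) [ 5.867e-01 -4.720e-01  4.000e-04]
```

The whole grinder lifts with the hood, and the camera features haven't moved. I'll carry it along the front, keeping away from the bottle.

Converted, -0.273 m is -0.364, 0.27 m is 0.36, -0.45 rad is -0.225.

inch_along(
  moves=[
    [[0.012,-0.0133,0],[0,0,-0.01],0.3],
    [[0.0347,-0.04,0],[0,0,-0.03],0.3],
    [[0.0693,-0.08,0],[0,0,-0.055],0.3],
    [[0.1067,-0.1227,0],[0,0,-0.08],0.3],
    [[0.1467,-0.168,0],[0,0,-0.105],0.3],
    [[0.188,-0.216,0],[0,0,-0.13],0.3],
    [[0.2307,-0.26,0],[0,0,-0.155],0.3],
    [[0.2733,-0.3,0],[0,0,-0.18],0.3],
    [[0.3173,-0.3333,0],[0,0,-0.205],0.3],
    [[0.36,-0.364,0],[0,0,-0.225],0.3],
  ],
)

```text
time: 11.4
eef_pos: [0.4613, 0.0242, 0.2351]
tcp_rot: [0.732, 0.682, -0.0, -0.001]
contact_force: [1.1, -0.7, -4.8]
opening: 0.722
finger_force: 88.3
```

inch_along(
  moves=[
    [[0,0,0],[0,0,0],0.3],
  ],
)

```text
time: 11.52
eef_pos: [0.4609, 0.0251, 0.2349]
tcp_rot: [0.731, 0.683, -0.001, -0.002]
contact_force: [-1.0, -1.8, -5.0]
opening: 0.72
finger_force: 88.4
```

```bash
python3 - <<'E'
from h import *
s=ctrl.get_state(); p=s["eef_pos"]; print(p,s["contact_force"],s["qpos"].round(2))
r=R.from_quat(s["tcp_rot"]); x=r.apply([1,0,0]); print("tool yaw",np.degrees(np.arctan2(x[1],x[0])))
c=ctrl.read_camera("wrist")
for ce,st,l in blobs(orange(c["pixels"]),20):print(ce,st[4])
for w in [(.455,.10),(.45,.30),(.45,.395)]:
    print(w,toolmove(np.array([*w,p[2]])-p)[0])
E
```

```text
[0.46089769 0.02505428 0.23494397] [-0.957661   -1.7532285  -4.99382787] [-0.17 -0.2   2.08  0.    1.27 -0.1 ]
tool yaw 86.10708426581171
[264.33695652 146.64402174] 368
[264.36619718 171.01877934] 213
[171.29041488 190.00286123] 699
[258.96611296 284.84651163] 1505
(0.455, 0.1) [ 0.0744 -0.0111  0.    ]
(0.45, 0.3) [ 0.2735 -0.03    0.    ]
(0.45, 0.395) [ 0.3683 -0.0365  0.    ]
```

Converted, 0.368 m is 0.4907, 0.355 m is 0.4733, -0.29 rad is -0.145.

inch_along(
  moves=[
    [[0.02,-0.0027,0],[0,0,-0.01],0.3],
    [[0.06,-0.0093,0],[0,0,-0.025],0.3],
    [[0.1133,-0.016,0],[0,0,-0.045],0.3],
    [[0.1733,-0.0213,0],[0,0,-0.065],0.3],
    [[0.24,-0.028,0],[0,0,-0.085],0.3],
    [[0.3067,-0.0347,0],[0,0,-0.105],0.3],
    [[0.3733,-0.04,0],[0,0,-0.125],0.3],
    [[0.4333,-0.0453,0],[0,0,-0.14],0.3],
    [[0.4733,-0.048,0],[0,0,-0.145],0.3],
    [[0.4907,-0.0487,0],[0,0,-0.145],0.3],
  ],
)

```text
time: 12.82
eef_pos: [0.453, 0.3931, 0.2356]
tcp_rot: [0.626, 0.78, -0.001, -0.0]
contact_force: [-0.4, -0.5, -4.8]
opening: 0.722
finger_force: 88.5
```

inch_along(
  moves=[
    [[0,0,0],[0,0,0],0.3],
    [[0,0,0],[0,0,0],0.3],
  ],
)

```text
time: 13.08
eef_pos: [0.4536, 0.3907, 0.2361]
tcp_rot: [0.627, 0.779, -0.001, 0.0]
contact_force: [0.4, -0.8, -4.5]
opening: 0.719
finger_force: 88.5
```

```bash
python3 - <<'E'
from h import *
s=ctrl.get_state(); p=s["eef_pos"]; print(p,s["contact_force"],s["qpos"].round(2))
r=R.from_quat(s["tcp_rot"]); x=r.apply([1,0,0]); print("tool yaw",np.degrees(np.arctan2(x[1],x[0])))
c=ctrl.read_camera("wrist"); cv2.imwrite("pics/w6.png",c["pixels"][:,:,::-1])
for ce,st,l in blobs(orange(c["pixels"]),20):print(ce,st[4])
print(toolmove(np.array([.5285,.4045,.142])-p)[0])
E
```

```text
[0.45359987 0.39071774 0.23606972] [ 0.38074458 -0.80704959 -4.54929749] [ 0.54  0.12  1.77 -0.    1.26  0.33]
tool yaw 102.36961844784618
[264.25895317 145.95867769] 363
[264.45701357 170.40723982] 221
[171.76889535 188.89680233] 688
[258.96981891 284.71294433] 1491
[-0.0025  0.0762  0.094 ]
```

View pics/w6.png

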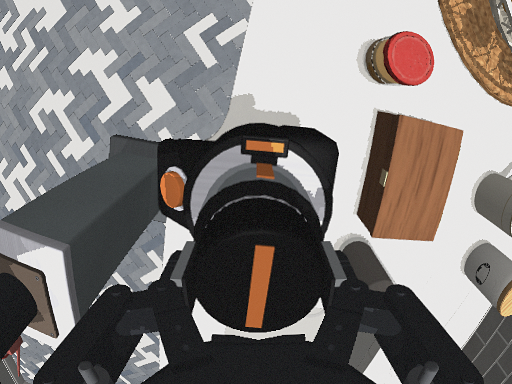

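The grinder is square to the box, whose front top edge runs (397,113)–(372,239). The jar is at (409,58) and the bottle is below, both clear. I'll check the box position from this view, then lower the grinder about 12 mm short of the box.

Converted, 0.097 m is 0.1293, 0.0762 m is 0.1016.

```bash
python3 - <<'E'
from h import *
c=ctrl.read_camera("wrist")
P=[onz(c,u,.071,True) for u in [(397,114),(372,238),(433,240),(462,130)]]
print(np.round(P,4)); d=P[0]-P[1]; print(np.linalg.norm(d),np.degrees(np.arctan2(d[1],d[0]))-90)
E
```

```text
[[0.5887 0.4893]
 [0.6088 0.3386]
 [0.7029 0.3507]
 [0.6855 0.4994]]
0.15206009347429522 7.593059895246384
```

inch_along(
  moves=[
    [[0,0.0267,0.0133],[0,0,0],0.3],
    [[-0.002,0.0667,0.04],[0,0,0],0.3],
    [[-0.0033,0.0933,0.0667],[0,0,0],0.3],
    [[-0.0033,0.1016,0.0933],[0,0,0],0.3],
    [[-0.0033,0.1016,0.1133],[0,0,0],0.3],
    [[-0.0033,0.1016,0.1227],[0,0,0],0.3],
    [[-0.0033,0.1016,0.1293],[0,0,0],0.3],
    [[-0.0033,0.1016,0.1293],[0,0,0],0.3],
  ],
)

```text
time: 14.18
eef_pos: [0.5281, 0.406, 0.1397]
tcp_rot: [0.626, 0.78, 0.0, 0.0]
contact_force: [0.1, -0.4, -5.4]
opening: 0.723
finger_force: 88.8
```

inch_along(
  moves=[
    [[0,0,0],[0,0,0],0.3],
  ],
)

```text
time: 14.3
eef_pos: [0.5287, 0.4062, 0.1403]
tcp_rot: [0.626, 0.78, 0.001, 0.0]
contact_force: [0.1, -0.1, -4.7]
opening: 0.724
finger_force: 88.7
```

Converted, 0.011 m is 0.0147, 0.008 m is 0.0107.

inch_along(
  moves=[
    [[0,0,0.0027],[0,0,0],0.3],
    [[0,0,0.0053],[0,0,0],0.3],
    [[-0.0007,0.0053,0.0053],[0,0,0],0.3],
    [[-0.0011,0.0107,0.0053],[0,0,0],0.3],
    [[-0.0013,0.0147,0.0053],[0,0,0],0.3],
    [[-0.0013,0.0147,0.0053],[0,0,0],0.3],
  ],
)

```text
time: 15.05
eef_pos: [0.5404, 0.4077, 0.1368]
tcp_rot: [0.626, 0.779, 0.001, 0.0]
contact_force: [-1.6, -0.5, 5.3]
opening: 0.717
finger_force: 89.9
```

inch_along(
  moves=[
    [[0,0.0027,0],[0,0,0],0.3],
    [[0,0.0053,0],[0,0,0],0.3],
    [[0,0.0053,0],[0,0,0],0.3],
  ],
)

```text
time: 15.42
eef_pos: [0.544, 0.4086, 0.1368]
tcp_rot: [0.626, 0.779, 0.001, 0.0]
contact_force: [-2.6, 0.3, 5.6]
opening: 0.722
finger_force: 89.9
```

inch_along(
  moves=[
    [[0,0.0027,0],[0,0,0],0.3],
    [[0,0.0053,0],[0,0,0],0.3],
    [[0,0.0053,0],[0,0,0],0.3],
  ],
)

```text
time: 15.8
eef_pos: [0.5455, 0.409, 0.137]
tcp_rot: [0.626, 0.78, -0.002, -0.002]
contact_force: [-9.4, -1.7, 10.2]
opening: 0.725
finger_force: 90.5
```

The grinder is flush, with a push of about 9 N. I'll ease off, open, rise and look.

inch_along(
  moves=[
    [[0,-0.0027,-0.0027],[0,0,0],0.3],
    [[0,-0.004,-0.004],[0,0,0],0.3],
    [[0,-0.004,-0.004],[0,0,0],1],
    [[0,-0.004,-0.004],[0,0,0],1],
    [[0,-0.004,-0.004],[0,0,0],1],
    [[0,-0.004,-0.004],[0,0,0],1],
    [[0,-0.004,-0.0267],[0,0,0],1],
    [[0,-0.004,-0.08],[0,0,0],1],
    [[0,-0.004,-0.1333],[0,0,0],1],
    [[0,-0.004,-0.16],[0,0,0],0],
  ],
)

```text
time: 17.05
eef_pos: [0.5454, 0.409, 0.2602]
tcp_rot: [0.626, 0.78, 0.003, 0.001]
contact_force: [0.5, -0.4, 0.9]
opening: 0.818
finger_force: 0.0
```

inch_along(
  moves=[
    [[0,-0.0667,0],[0,0,0],0],
    [[0,-0.1333,0],[0,0,0],0],
    [[0,-0.1333,0],[0,0,0],0],
  ],
)

```text
time: 17.42
eef_pos: [0.4431, 0.3861, 0.2542]
tcp_rot: [0.626, 0.78, -0.002, -0.001]
contact_force: [0.2, 0.9, -0.6]
opening: 0.144
finger_force: 0.0
```

```bash
python3 - <<'E'
from h import *
s=ctrl.get_state(); p=s["eef_pos"]; print(p,s["contact_force"],s["qpos"].round(3),s["opening"])
c=ctrl.read_camera("wrist"); cv2.imwrite("pics/w7.png",c["pixels"][:,:,::-1])
for ce,st,l in blobs(orange(c["pixels"]),20):print(ce.round(1),st,onz(c,ce,.093,True).round(4),onz(c,ce,.0543,True).round(4),onz(c,ce,.17,True).round(4))
E
```

```text
[0.44314173 0.38606827 0.25416885] [ 0.24510423  0.93965369 -0.62855867] [0.544 0.08  1.771 0.    1.293 0.325] 0.14410951323634216
[509.6   4.4] [507   0   5  12  38] [0.7145 0.6921] [0.7514 0.7206] [0.6411 0.6355]
[360.3 128. ] [350 124  22   9 130] [0.5375 0.4579] [0.5519 0.4566] [0.5089 0.4606]
[361.9 140.9] [354 138  17   7  37] [0.5433 0.445 ] [0.5584 0.4421] [0.5132 0.451 ]
[283.9 155.8] [273 144  23  25 458] [0.4649 0.4092] [0.47   0.4016] [0.4547 0.4242]
[377.8 198.1] [367 172  22  53 482] [0.5837 0.3868] [0.6039 0.3764] [0.5434 0.4075]
[337.5 214.7] [332 212  14   6  56] [0.5418 0.357 ] [0.5567 0.3428] [0.5121 0.3852]
```

View pics/w7.png

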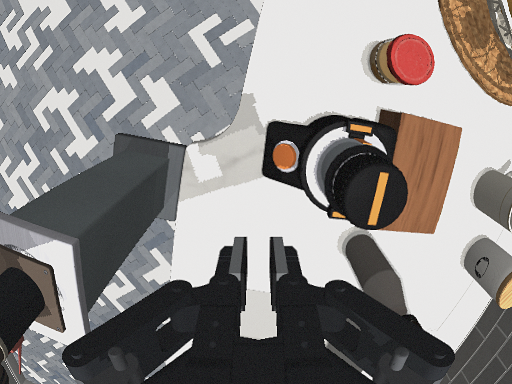

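The fingers are free. The hood bar is at (378,198), the catch marks at (360,128) and (337,215), the button at (284,156), and the back is against the box. I'll verify the angles and work out the press move.

```bash
python3 - <<'E'
from h import *
c=ctrl.read_camera("wrist"); 
b=[(l,st) for ce,st,l in blobs(orange(c["pixels"]),20) if abs(ce[0]-378)<4 and abs(ce[1]-198)<4][0][0]
v,u=np.nonzero(b); P=np.array([onz(c,(a,d),.1695,True) for a,d in zip(u,v)]); w,V=np.linalg.eigh(np.cov(P.T)); print("bar",P.mean(0),np.degrees(np.arctan2(V[1,1],V[0,1])))
s=ctrl.get_state(); p=s["eef_pos"]
g=np.array([np.cos(.12),np.sin(.12),0]); n=.643*g+np.array([0,0,-.766]); B=np.array([.4695,.4,.0543])
print("tilt",toolmove(np.array([.42,.395,.2])-p,.698*np.cross([0,0,-1],g)))
# grinder outline edges: front sides of nose/deck: dark mask dims
t=ctrl.read_camera("top"); px=t["pixels"]; cv2.imwrite("pics/t8.png",cv2.resize(px[145:235,100:230,::-1],(780,540),interpolation=cv2.INTER_CUBIC))
for ce,st,l in blobs(orange(px)[:, :225],3): print(ce,st[4],onz(t,ce,.093),onz(t,ce,.0543),onz(t,ce,.17))
E
```

```text
bar [0.54381783 0.40719578] 96.28146103174443
tilt (array([ 0.0137, -0.0243,  0.0556]), array([-6.947e-01, -6.790e-02, -1.000e-04]))
[ 30.87979275 134.30466321] 965 [0.79413725 0.8187408 ] [0.80224403 0.83684953] [0.77800748 0.78271052]
[ 69.08 112.8 ] 25 [0.86793088 0.68878539] [0.877806   0.70377996] [0.84828271 0.65895124]
[103.48113208 128.45283019] 106 [0.81206268 0.56939739] [0.82059901 0.58153103] [0.79507824 0.54525553]
[ 62.93121693 126.7989418 ] 189 [0.81920383 0.70904164] [0.82791129 0.72452162] [0.80187891 0.6782417 ]
[ 80.12755102 124.45408163] 196 [0.82680225 0.64998812] [0.83569179 0.66405298] [0.80911505 0.62200378]
[ 95.33333333 117.66666667] 3 [0.85000058 0.59797808] [0.85944603 0.61079661] [0.83120731 0.57247352]
[ 97.05555556 123.61111111] 18 [0.82917022 0.5917463 ] [0.83811651 0.60441549] [0.81137012 0.56653886]
[ 63.66666667 124.66666667] 3 [0.82661891 0.70665448] [0.83550405 0.72207725] [0.80894045 0.67596836]
[ 98.8 128.6] 5 [0.81170827 0.5854963 ] [0.82023611 0.59801572] [0.79474073 0.56058685]
[ 97.11538462 145.95384615] 130 [0.75144083 0.59043321] [0.758524
[... 1658 characters left out ...]
.64057003 0.38207638] [0.6276451  0.35975584]
[165.2 178.4] 5 [0.63727123 0.35644306] [0.64161898 0.36347361] [0.62862066 0.34245462]
[128.25 186.25] 4 [0.61159159 0.48230147] [0.61532398 0.492348  ] [0.6041654  0.46231225]
[151.69047619 186.11904762] 42 [0.6112661  0.40239514] [0.61499068 0.41052685] [0.60385543 0.38621576]
[145.08108108 204.40540541] 37 [0.54906892 0.4245    ] [0.55130306 0.43316142] [0.54462374 0.40726669]
[164.5 204.5] 12 [0.54811122 0.35849092] [0.55032241 0.36557054] [0.5437117  0.34440484]
[135.5 207.5] 12 [0.53885462 0.45698271] [0.54084398 0.46642252] [0.53489644 0.43820065]
[154.625 227.275] 40 [0.47119628 0.39164288] [0.47156433 0.39951694] [0.47046398 0.37597616]
```

View pics/t8.png

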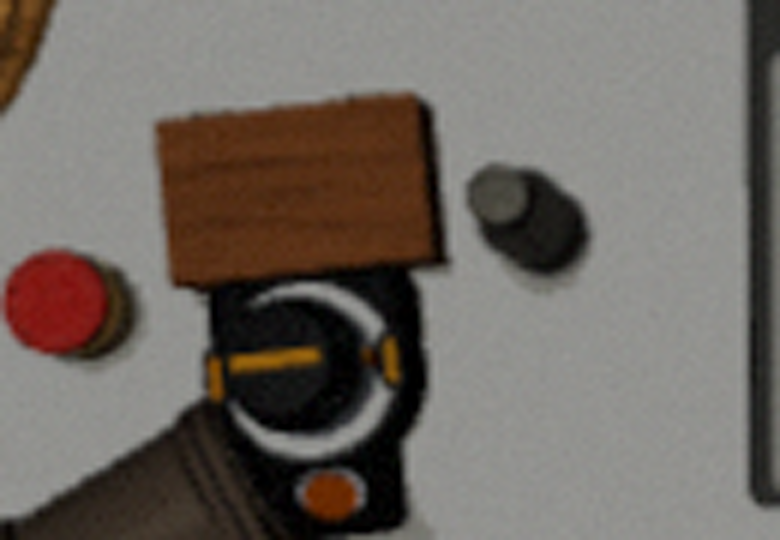

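The top view confirms it: the back is flush with the box front and roughly central, bar and catches line up, and the bystanders are untouched. The button is at about (0.4705,0.400). I'll tilt the closed gripper 40° at a safe height.

The rows are not in the units I measure in: shifts go in shares of 0.75 m and turns go in shares of 2 rad. I convert before sending: 0.04 m is 0.0533, 0.03 m is 0.04, -0.695 rad is -0.3475.

inch_along(
  moves=[
    [[0.004,-0.008,0.0133],[-0.087,-0.0085,0],0],
    [[0.0093,-0.016,0.0267],[-0.1735,-0.017,0],0],
    [[0.0133,-0.024,0.04],[-0.2605,-0.0255,0],0],
    [[0.0183,-0.0324,0.0533],[-0.3475,-0.034,0],0],
    [[0.0183,-0.0324,0.0533],[-0.3475,-0.034,0],0],
    [[0.0183,-0.0324,0.0533],[-0.3475,-0.034,0],0],
  ],
  clamp_n=20,
)

```text
time: 18.32
eef_pos: [0.4213, 0.3956, 0.2167]
tcp_rot: [0.589, 0.732, 0.245, 0.239]
contact_force: [0.2, -0.9, -0.3]
opening: 0.005
finger_force: 0.0
```

```bash
python3 - <<'E'
from h import *
s=ctrl.get_state(); p=s["eef_pos"]; r=R.from_quat(s["tcp_rot"]); print(p,s["qpos"].round(2),s["opening"],"z",r.apply([0,0,1]).round(3))
g=np.array([np.cos(.11),np.sin(.11),0]); n=.643*g+np.array([0,0,-.766]); B=np.array([.4705,.4,.0543])
print("n",n,"to -25mm",toolmove(B-.025*n-p))
E
```

```text
[0.42127275 0.39563399 0.21665969] [ 0.74 -0.13  2.16 -0.69  0.63  0.99] 0.005296643898937669 z [ 0.638  0.077 -0.766]
n [ 0.63911377  0.07058745 -0.766     ] to -25mm (array([ 0.005 , -0.0664,  0.1311]), array([0., 0., 0.]))
```

Converted, 0.131 m is 0.1747, 0.118 m is 0.1573.

inch_along(
  moves=[
    [[0.0013,-0.0267,0.0533],[0,0,0],0],
    [[0.004,-0.06,0.1133],[0,0,0],0],
    [[0.0067,-0.08,0.1573],[0,0,0],0],
    [[0.0067,-0.0885,0.1747],[0,0,0],0],
    [[0.0067,-0.0885,0.1747],[0,0,0],0],
    [[0.0067,-0.0885,0.1747],[0,0,0],0],
  ],
)

```text
time: 19.08
eef_pos: [0.4551, 0.3982, 0.0742]
tcp_rot: [0.589, 0.732, 0.246, 0.24]
contact_force: [0.8, 0.1, 1.4]
opening: 0.0
finger_force: 0.0
```

```bash
python3 - <<'E'
from h import *
s=ctrl.get_state(); p=s["eef_pos"]; print(p,s["contact_force"])
g=np.array([np.cos(.11),np.sin(.11),0]); n=.643*g+np.array([0,0,-.766]); B=np.array([.4705,.4,.0543])
print(toolmove(B-p)); c=ctrl.read_camera("wrist"); cv2.imwrite("pics/w9.png",c["pixels"][:,:,::-1])
E
```

```text
[0.45510828 0.39816713 0.07418676] [0.82884721 0.1331365  1.42883135]
(array([ 0.0001, -0.001 ,  0.0252]), array([0., 0., 0.]))
```

View pics/w9.png

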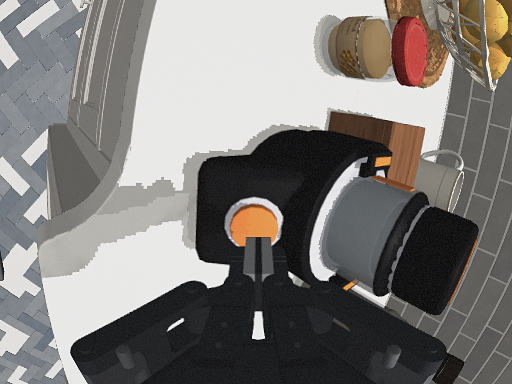

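The closed fingertips at (258,237) point at the button face, whose centre is at (255,222), on its axis about 25 mm off. I'll press.

Converted, 0.026 m is 0.0347, 0.023 m is 0.0307.

inch_along(
  moves=[
    [[0,-0.0013,0.0133],[0,0,0],0],
    [[0,-0.0013,0.024],[0,0,0],0],
    [[0,-0.0013,0.0307],[0,0,0],0],
    [[0,-0.0013,0.0347],[0,0,0],0],
    [[0,-0.0013,0.0347],[0,0,0],0],
  ],
)

```text
time: 19.75
eef_pos: [0.4688, 0.3991, 0.0515]
tcp_rot: [0.589, 0.732, 0.244, 0.239]
contact_force: [-3.4, -1.3, 2.2]
opening: -0.002
finger_force: 2.0
```

inch_along(
  moves=[
    [[0,0,0.004],[0,0,0],0],
    [[0,0,0.008],[0,0,0],0],
    [[0,0,0.008],[0,0,0],0],
  ],
)

```text
time: 20.12
eef_pos: [0.4718, 0.3998, 0.0484]
tcp_rot: [0.588, 0.732, 0.245, 0.24]
contact_force: [-17.1, -6.1, 18.4]
opening: 0.001
finger_force: 12.9
```

```bash
python3 -c "
from h import *
s=ctrl.get_state(); print(s['eef_pos'],s['contact_force'],np.linalg.norm(s['contact_force']))"
```

```text
[0.4718256  0.39975534 0.04840047] [-17.11713498  -6.11363454  18.35280111] 25.83017896804948
```

Bottomed out at about 26 N. I'll ease to a moderate force and hold about a second.

Converted, -0.0015 m is -0.002.

inch_along(
  moves=[
    [[0,0,-0.002],[0,0,0],0],
    [[0,0,-0.002],[0,0,0],0],
    [[0,0,-0.002],[0,0,0],0],
    [[0,0,-0.002],[0,0,0],0],
  ],
)

```text
time: 20.62
eef_pos: [0.4715, 0.3998, 0.0487]
tcp_rot: [0.588, 0.732, 0.245, 0.239]
contact_force: [-7.6, -2.6, 7.2]
opening: -0.004
finger_force: 5.2
```

inch_along(
  moves=[
    [[0,0,0],[0,0,0],0],
    [[0,0,0],[0,0,0],0],
    [[0,0,0],[0,0,0],0],
  ],
)

```text
time: 21.0
eef_pos: [0.4715, 0.3998, 0.0486]
tcp_rot: [0.588, 0.732, 0.245, 0.239]
contact_force: [-7.8, -1.6, 6.7]
opening: 0.002
finger_force: 5.2
```

```bash
python3 -c "
from h import *
c=ctrl.read_camera('wrist'); cv2.imwrite('pics/w10.png',c['pixels'][:,:,::-1])
for ce,st,l in blobs(orange(c['pixels']),20):print(ce.round(1),st)"
```

```text
[479.6   3.3] [477   0   8  10  47]
[508.7  34.2] [505   0   7  82 391]
[495.6  14.9] [487   2  13  20  63]
[479.1  17.5] [478  14   4   7  21]
[488.4  36.7] [478  24  23  27 191]
[495.9  60.1] [490  52  10  19 101]
[407.7 173.5] [400 168  17  13 152]
[419.9 198.6] [395 190  49  19 264]
[262.5 235.7] [235 225  52  28 614]
```

Converted, 0.001 m is 0.0013.

inch_along(
  moves=[
    [[0,0,0.0013],[0,0,0],0],
    [[0,0,0.0013],[0,0,0],0],
    [[0,0,0.0013],[0,0,0],0],
    [[0,0,0.0013],[0,0,0],0],
  ],
)

```text
time: 21.55
eef_pos: [0.4717, 0.3999, 0.0485]
tcp_rot: [0.588, 0.732, 0.245, 0.24]
contact_force: [-14.3, -4.1, 13.4]
opening: -0.001
finger_force: 10.3
```

inch_along(
  moves=[
    [[0,0,-0.008],[0,0,0],0],
    [[0,0,-0.02],[0,0,0],0],
    [[0,0,-0.0533],[0,0,0],0],
    [[0,0,-0.12],[0,0,0],0],
    [[0,0,-0.1733],[0,0,0],0],
    [[0,0,-0.1733],[0,0,0],0],
    [[0,0,-0.1733],[0,0,0],0],
  ],
)

```text
time: 22.42
eef_pos: [0.3895, 0.3895, 0.1465]
tcp_rot: [0.589, 0.733, 0.244, 0.239]
contact_force: [0.7, 0.0, -0.6]
opening: 0.003
finger_force: 0.0
```

```bash
python3 - <<'E'
from h import *
c=ctrl.read_camera("wrist"); t=ctrl.read_camera("top"); s=ctrl.get_state(); print(s["eef_pos"],s["contact_force"])
for ce,st,l in blobs(orange(c["pixels"]),30):
    if ce[0]<460:
        v,u=np.nonzero(l); P=np.array([onz(c,(a,d),.1695,True) for a,d in zip(u,v)]); w,V=np.linalg.eigh(np.cov(P.T)); print(ce.round(1),st[4],onz(c,ce,.0543,True).round(4),onz(c,ce,.093,True).round(4),P.mean(0).round(4),np.degrees(np.arctan2(V[1,1],V[0,1])).round(1))
a=cv2.resize(t["pixels"][145:235,100:230,::-1],(400,277),interpolation=cv2.INTER_CUBIC)
b=cv2.resize(c["pixels"][:,:,::-1],(400,300)); cv2.imwrite("pics/end.png",np.hstack([np.pad(a,((0,23),(0,0),(0,0))),b]))
E
```

```text
[0.38956819 0.38905242 0.14544525] [-0.16950094  1.32594692  0.05608762]
[429.6   3. ] 89 [0.8129 0.7563] [0.7082 0.6981] [0.5016 0.5833] -153.7
[429.1  16.8] 49 [0.8168 0.7267] [0.7113 0.6744] [0.503 0.571] -143.1
[434.9  44.7] 68 [0.87   0.6888] [0.754  0.6439] [0.5254 0.5553] -175.6
[348.2 137.4] 88 [0.6008 0.4572] [0.5379 0.4579] [0.4137 0.4595] -174.6
[357.3 152.3] 66 [0.6318 0.4405] [0.5628 0.4446] [0.4269 0.4526] 177.2
[259.6 180.2] 765 [0.4672 0.4021] [0.4306 0.4137] [0.3585 0.4367] 164.2
[406.7 212. ] 194 [0.9222 0.3296] [0.796  0.3555] [0.5469 0.4064] 96.5
[329.4 229.7] 74 [0.6115 0.3325] [0.5465 0.3579] [0.4181 0.4079] -177.3
```

View pics/end.png

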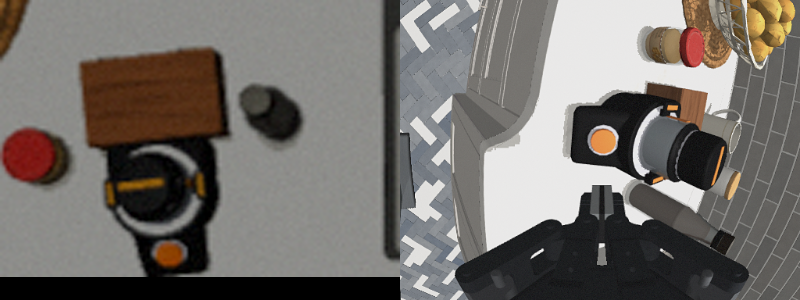

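In the final pictures the grinder is flush at the box (left panel, 160,150) and the hood bar is in line with the catches. The button (602,142) is out and the robot is clear, so I'll hand in.

```bash
python3 -c "
from plant import ctrl
print(ctrl.sign_off())"
```

```text
the job is handed in; nothing more can be done
None
```

The job is handed in at about 22 s of the 64 s allowed: hood locked, grinder flush against the tea box, button pressed fully in for about a second and released, robot clear; sign-off returned no verdict.

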